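# Box up a specimen to the boom magnifier and draw the boom out over it

## Robot

A 6-joint arm with a two-finger parallel gripper is mounted at the origin on a cart in front of the work surface, level with it; the furniture and walls round the work are solid. World frame = base frame: x ahead of the robot, y to its left, z up, the work surface at z = 0. Lengths are in m, angles in rad, forces in N, time in s.
With the tool pointing down it reaches from about 0.25 to 0.775 m from the base axis. Payload 4 kg.
Tool frame: the origin (TCP) lies between the finger pads; the fingertips stand 14 mm ahead of it and the grasp point (between the pads) lies 5 mm behind it (nose_length is the distance from the TCP to the fingertips, in m); z points along the fingers, y is the line along which they close (so a half turn about z gives the same grasp; the last joint's range is limited). The gripper opens to 94 mm and grips with 3 to 60 N. Pads are 16 mm wide; open, the fingers measure 119 mm over their backs; the gripper's body (75 mm by 177 mm) begins 78 mm behind the grasp point.
Start: joints at [-1.42, 0.087, 1.371, -0, 1.684, -0.103], TCP at [0.138, -0.532, 0.22] pointing down, gripper open.
Joint ranges: [-3.1, 3.1], [-0.76, 2.03], [0.27, 2.55], [-1.08, 4.22], [0.17, 2.65], [-2.57, 2.57]. Speed limits (rad/s): [2.79, 2.79, 3.14, 3.14, 3.14, 3.14].

## Interface

Orientations are given as [roll, pitch, yaw] about the fixed x, y, z axes, in that order (R = Rz(yaw) Ry(pitch) Rx(roll)).
In Python, from bench import * gives the robot as it stands.
- The arm moves only by the tool move_arm, never from a script. Its argument "steps" is one flat list of numbers, 7 for each row, row after row: the turn, a rotation vector about the world's x, y, z in rad, then the shift along the world's x, y, z in m, then the opening, from 0 (shut) to 1 (fully open). A call has 1 to 12 rows; each row is the pose to reach, as a shift and turn from the pose commanded when the call began; what a row does not reach only later rows make up. A row lasts 1/10 s, in which the tool goes at most 50 mm and 8.59 degrees, less where a joint would pass 70% of its speed; a pose out of reach is approached as far as the arm can. A call with a gripper value outside its range is refused whole. The fingers move at their own pace and stop on an object; the grip force is fixed at half the most. Time passes only in rows, so rows that repeat a pose let the fingers close. It gives the time, the measured TCP pose, the force, the opening and the grip force at its end, in the units of the state.
- get_obs(): the state, without advancing time (a new reading comes with each control period).
- snapshot(name): name is "side" or "top"; returns (picture, depth): 480x640x3 uint8, red, green, blue; 480x640 float32, m along the optical axis (not along the pixel's ray), 0 where there is no reading.
- camera_model(name): a dict with "fx", "fy", "cx", "cy" (pixels), "rvec" (rotation vector, rad) and "tvec" (3), from world to camera coordinates, as OpenCV has them. Camera axes: x right, y down, z forward; pixel columns grow to the right and rows downward; lengths in m; the calibration is good to about 2 mm. A picture is of the moment at which its call begins. camera_model takes no time and is no camera call.
- close_job(): hands the job in; it is judged then, once.
Trained networks look in the newest picture that a camera, given by its name, has taken for a name from the list of things; names that differ only in an ending like _2 or _b are one class to them, and where a whole thing is asked for, a point or a joint stands for the part that bears it (a point fixed in the world has none). Each returns a list of dicts, best first, with "score" (0 to 1); they miss things now and then, are a little off and sometimes report something else, mostly with a low value. They report only what shows in the picture. A call takes as long as a camera call.
- silhouettes(camera, target): "pixels" (480x640 bool, what is visible of it) and "uv" ([column, row] in pixels, amid what is visible of it).
- spot_point(camera, target): "uv" ([column, row] in pixels: a listed point, or the origin of a listed thing).
The state is a dict: "time": time; "joint_positions": joint angles; "qvel": joint speeds; "joint_torque": joint torques, N m; "tool_pos": TCP position; "ee_rot": TCP orientation; "wrist_force": force on the tool from outside, world axes, zero at the start; "wrist_torque": the same for the moment, N m; "width": finger opening in m; "finger_force": force on a finger pad.
Only numpy, scipy, OpenCV 4.12 (cv2) and the standard library are available. Lean on these libraries where they do the work, as an engineer would, in place of code of your own. Each camera call takes 0.05 s, during which the arm holds its last target. There are 200 camera calls.

## Task

Bring the boxed specimen up to the boom magnifier: on the closed card box that already stands on the stand's plate, stack first the loose closed card box and on top of it the clear-covered specimen box, each squarely with its edges flush, and let go of them. Then push the boom's lock button fully down to release the boom, take the boom by its grip block and draw it out to its 120 mm mark (the double line on the bar at the mouth of the sleeve), so that the lens stands over the specimen. The boom springs back if let go, so finish while still holding the grip block with the boom steady at the mark, and leave the other things on the bench where they lie.

Things in the scene. Friction and masses are not known exactly. Their poses are not given: they have to be found in the camera images.
- stand: Boom magnifier stand, fixed to the bench: grey base plate 116 x 367 mm, top 10 mm above the bench, a round post, and on it a level sleeve (dark square tube 28 x 28 mm, 160 mm long), axis 180 mm and top 194 mm above the bench. Origin on the bench under the post; z up. The boom comes out along the stand's -y; the sleeve reaches from 90 mm behind the post (+y) to 70 mm in front of it.
- column_place (a point): Centre of the box column's place on top of the stand's plate, 10 mm above the bench, 268 mm in front of the post (stand's -y), axes as the stand's. Steel locating lips 5 mm high stand behind it (+x) and on its post side (+y). With the boom home nothing is above it; the lens ring ends 88 mm short of it.
- lock (a joint): Lock button, a steel push button 17 mm in diameter on top of the sleeve: 0 = up, boom locked at home; 0.006 m = fully down, boom free (it frees at about 0.004). It moves straight down, resists with about 3 N of friction, ends on a hard stop and stays where it is left (no spring).
- lock_top (a point): Centre of the lock button's top face, 208 mm above the bench when up (14 mm above the sleeve's top, 8 mm above its own round housing of 27 mm diameter), 30 mm in front of the post (stand's -y). Axes as the stand's.
- boom (a joint): How far the boom is drawn out along the stand's -y: 0 = home, 0.145 m = end stop. It equals the scale reading at the sleeve's mouth (a line every 10 mm on the bar, longer at 50 and 100, double at 120 mm). A spring draws it home with 2 N at 0, 4.4 N at 0.12 m, plus a little drag. It can not be drawn out while the lock is up.
- boom_grip (a point): Black grip block on the outer end of the boom's bar, ribbed sides, 22 mm across the boom (stand's x), 28 mm along it, 46 mm tall. This point is on the bar's axis, 180 mm above the bench, mid-block on plan; the block reaches from 14 mm below to 32 mm above it. Axes as the stand's. At home 94 mm in front of the post. Take it across the boom, from above.
- lens_center (a point): Round magnifier lens in a black ring, 64 mm in diameter, 10 mm thick, carried by the boom in front of the grip block. This point is the centre of its underside, 162 mm above the bench, 54 mm beyond the grip block's point along the stand's -y. At the 120 mm mark it is over the column's place.
- box_low: Closed card box 58 (x) x 80 (y) x 30 mm tall, 0.12 kg, standing loose on the stand's plate at the column's place, between the lips. Origin at the centre of its underside, long side along its y.
- box_plain: The other closed card box, alike: 58 (x) x 80 (y) x 30 mm tall, about 0.12 kg, lying loose on the bench to the right of the stand. Origin at the centre of its underside, long side along its y.
- box_display: Specimen box with a clear closed cover and a greenish rock inside, 58 (x) x 80 (y) x 50 mm tall, about 0.2 kg, loose on the bench to the right of the stand. The rigid cover can be gripped. Origin at the centre of its underside, long side along its y.
- calliper: Steel calliper 69 x 200 x 9 mm lying behind the stand; bystander.
- wrench: Adjustable wrench 47 x 165 x 11 mm lying behind the loose boxes; bystander.
- pencil: Pencil 160 mm long lying along the bench's front edge; bystander.
- marker: Marker pen 135 mm long lying at the front, left; bystander.
- screwdriver: Screwdriver 156 mm long lying left of the stand; bystander.
- loupe: Small folding loupe 26 x 39 x 15 mm lying behind the stand; bystander.
- vice: Small green machine vice 53 x 115 x 40 mm standing left of the stand; bystander.
- drill_stand: Tall drill stand with a white tub on its foot, fixed to the bench right of the loose boxes; bystander and obstacle. Origin on the bench under it. Seen from the robot the stand and tub fill x from 0.38 to 0.68 m and y from -0.18 to -0.37 m, up to 0.36 m high: carry the gripper round it.

How it is judged:
By the outcome, as a careful person would: the job done as asked, in the order asked, and still so for the second after the job is handed in, while the arm keeps its last pose, push and grip.
It also fails if it takes over 72 s, if anything falls off the work surface, if the arm or the gripper's body presses on something with over 40 N, if the wrist force passes 120 N, or if a joint passes its speed limit or range.

## Working session

There is one attempt and no reset: what is moved stays moved. The work goes in short steps, Python scripts to look and compute and a tool call to move; the robot and the scene stay as the last step left them, time stands still between calls to the robot, and variables do not carry over. Pictures are saved under pics/ and viewed, at most 11 in all, crops included, and the job is handed in when it is done.

Besides the shell and the picture viewer there is one more tool, called after "Request:" as name(argument=value, ...) on one line, values as JSON. move_arm: Moves the arm, as the interface text tells. Its arguments: {"type":"object","properties":{"steps":{"type":"array"}},"required":["steps"]}

```bash
mkdir -p pics; ls; cat > h.py <<'E'
from bench import *
import numpy as np, cv2
def cam(n):
    c=camera_model(n); R=cv2.Rodrigues(np.array(c["rvec"],float))[0]; return c,R,np.array(c["tvec"],float).ravel()
def onplane(n,uv,z):
    c,R,t=cam(n); d=R.T@np.array([(uv[0]-c["cx"])/c["fx"],(uv[1]-c["cy"])/c["fy"],1]); o=-R.T@t
    return o+d*(z-o[2])/d[2]
def cloud(n,depth,mask):
    c,R,t=cam(n); v,u=np.nonzero(mask&(depth>0)); d=depth[v,u]
    p=np.stack([(u-c["cx"])/c["fx"]*d,(v-c["cy"])/c["fy"]*d,d],1); return (p-t)@R
E
python3 - <<'E'
from h import *
for n in("side","top"):
    im,d=snapshot(n); cv2.imwrite(f"pics/{n}0.png",im[:,:,::-1]); 
    c,R,t=cam(n); print(n,c["fx"],(-R.T@t).round(3),R[2].round(3))
    for k in("box_low","box_plain","box_display"):
        for s in silhouettes(n,k)[:2]:
            p=cloud(n,d,s["pixels"]); 
            zt=np.percentile(p[:,2],95); q=p[abs(p[:,2]-zt)<.006]
            r=cv2.minAreaRect(q[:,:2].astype(np.float32)*1000)
            print(n,k,round(s["score"],2),np.round(s["uv"]),len(p),round(zt,4),np.round(r[0],1),np.round(r[1],1),round(r[2],1))
    for k in("lock_top","boom_grip","lens_center","column_place","stand"):
        for s in spot_point(n,k)[:2]:
            z=dict(lock_top=.208,boom_grip=.18,lens_center=.162,column_place=.01,stand=0)[k]
            print(n,k,round(s["score"],2),np.round(s["uv"]),onplane(n,s["uv"],z).round(4))
o=get_obs(); print(o["time"],o["tool_pos"],o["ee_rot"],o["width"])
E
```

```text
pics
side 439.9839333409837 [0.602 0.94  0.872] [-0.047 -0.728 -0.684]
side box_low 0.74 [313. 265.] 230 0.165 [569.2 238.1] [ 5.9 36.4] 22.5
side box_plain 0.68 [349. 214.] 505 0.0324 [434.6 -94.8] [58.3 85.9] 3.4
side box_display 0.69 [318. 423.] 1412 0.0402 [569.1 555.6] [42.8 64.1] 22.4
side box_display 0.55 [290. 225.] 635 0.052 [621.6 -51.7] [85.5 57.6] 82.0
side lock_top 0.52 [330. 278.] [0.536  0.3378 0.208 ]
side boom_grip 0.65 [329. 266.] [0.5332 0.277  0.18  ]
side lens_center 0.95 [320. 256.] [0.5476 0.2283 0.162 ]
side column_place 0.97 [316. 263.] [0.5502 0.1023 0.01  ]
side stand 0.8 [327. 350.] [0.5424 0.3728 0.    ]
top 444.9214356517945 [0.444 0.151 1.29 ] [ 0.099  0.015 -0.995]
top box_low 0.64 [336. 247.] 579 0.0444 [549.4 103.6] [57.6 79.4] 3.0
top box_low 0.6 [156. 285.] 181 0.0246 [450.6 620.3] [18.  62.9] 26.2
top box_plain 0.71 [409. 288.] 594 0.0349 [434.8 -97.2] [57.1 80.5] 4.3
top box_plain 0.28 [312. 314.] 126 0.0111 [361.9 159.3] [  7.4 148.1] 8.2
top box_display 0.72 [286. 249.] 634 0.213 [541.9 278.1] [27.1 19.8] 88.8
top box_display 0.71 [393. 224.] 648 0.0549 [621.9 -52.4] [78.8 56.8] 81.3
top lock_top 0.38 [240. 248.] [0.5419 0.3443 0.208 ]
top boom_grip 0.96 [270. 249.] [0.5397 0.2736 0.18  ]
top lens_center 0.78 [291. 248.] [0.5432 0.2217 0.162 ]
top lens_center 0.63 [287. 194.] [0.6835 0.2292 0.162 ]
top column_place 0.63 [333. 250.] [0.5471 0.111  0.01  ]
top stand 0.8 [245. 255.] [0.54  0.366 0.   ]
0.9 [ 0.13809227 -0.53240248  0.21951828] [3.14148417e+00 2.22179472e-05 2.53795148e-01] 0.09377123551828863
```

View pics/top0.png

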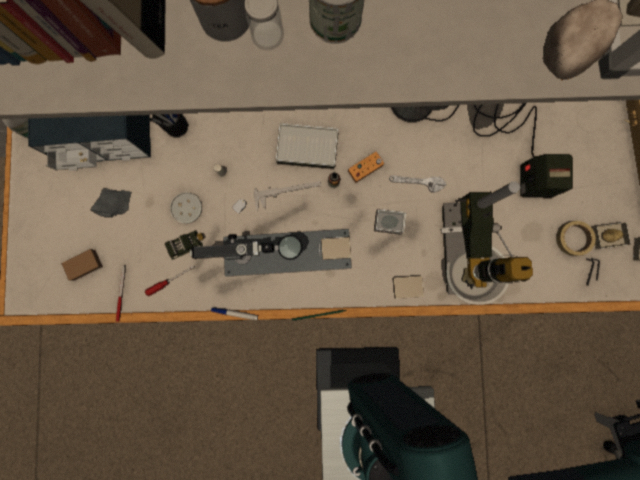

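View pics/side0.png

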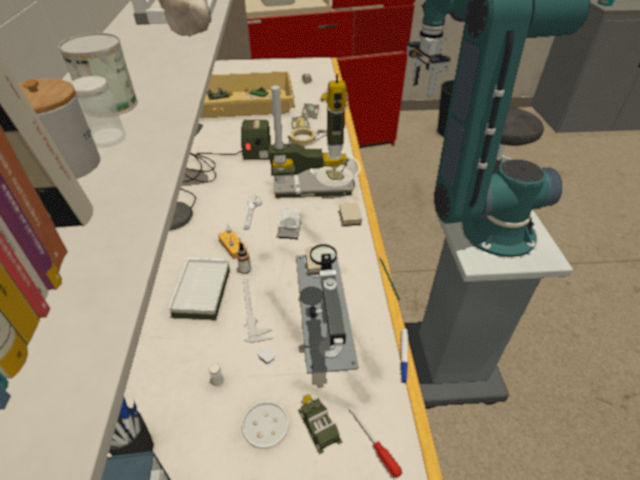

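Top view: box_low is at about (336,247), the loose box at (408,288), the specimen box at (390,221) and the stand at (245–350,250). The network's other hits (vice, marker) are false. Next I refine the yaws.

```bash
python3 - <<'E'
from h import *
A={}
for i in range(4):
    im,d=snapshot("top")
    for k,zt,xr in(("box_low",.04,(.5,.6,.05,.15)),("box_plain",.03,(.38,.48,-.16,-.03)),("box_display",.05,(.57,.67,-.11,0)),("stand",.01,(.4,.7,0,.5))):
        for s in silhouettes("top",k):
            p=cloud("top",d,s["pixels"]);m=np.median(p,0)
            if not(xr[0]<m[0]<xr[1] and xr[2]<m[1]<xr[3]):continue
            q=p[abs(p[:,2]-zt)<.012]
            r=cv2.minAreaRect(q[:,:2].astype(np.float32)*1000)
            print(k,len(q),(np.median(q[:,2])).round(4),(q.mean(0)[:2]*1000).round(1),np.round(r[0],1),np.round(r[1],1),round(r[2],1)); break
E
```

```text
box_low 545 0.0407 [549.5 104.8] [549.4 104.8] [57.3 76.8] 3.7
box_plain 600 0.0308 [435.  -96.3] [435.  -97.6] [57.3 81.7] 3.3
box_display 580 0.0506 [620.8 -51.9] [621.9 -52.5] [79.4 57.8] 81.8
stand 3201 0.0106 [536.4 245.4] [543.5 263.3] [118.2 401.3] 2.0
box_low 586 0.0407 [548.9 103.4] [549.3 103.3] [58.3 79.9] 2.7
box_plain 589 0.0307 [435.5 -96.6] [435.2 -97.3] [57.8 80.4] 3.5
box_display 585 0.0506 [621.2 -52.1] [622.1 -52.4] [79.1 57.9] 81.3
stand 3188 0.0106 [536.6 245.4] [546.5 275.6] [125.5 425.9] 2.0
box_low 586 0.0407 [548.9 103.4] [549.5 103.3] [58.4 80.1] 2.3
box_plain 602 0.0306 [434.9 -96.3] [435.2 -97.6] [57.8 80.7] 3.0
box_display 587 0.051 [621.1 -51.7] [622.  -52.6] [79.1 58.7] 81.7
stand 32 0.0092 [563.2 226.5] [556.  237.7] [52.7 84.3] 25.1
box_low 585 0.0408 [549.1 103.3] [549.4 103.2] [58.2 80. ] 2.5
box_plain 604 0.0308 [435.2 -96.6] [435.2 -97.3] [57.8 80.9] 3.3
box_display 582 0.0509 [621.4 -51.9] [622.1 -52.6] [79.7 57.2] 81.4
stand 3211 0.0106 [536.3 244.3] [542.5 273.8] [117.2 426.6] 1.9
```

Request:
move_arm(steps=[0, 0, 0.3, 0.06, 0.1, 0.03, 1, 0, 0, 0.3, 0.06, 0.1, 0.03, 1, 0, 0, 0.5, 0.08, 0.25, 0.03, 1, 0, 0, 0.7, 0.08, 0.25, 0.03, 1, 0, 0, 0.7, 0.08, 0.25, 0.03, 1, 0, 0, 0.9, 0.11, 0.4, 0.03, 1, 0, 0, 1.0, 0.11, 0.4, 0.03, 1, 0, 0, 1.2, 0.11, 0.4, 0.03, 1, 0, 0, 1.38, 0.14, 0.435, 0, 1, 0, 0, 1.38, 0.14, 0.435, 0, 1, 0, 0, 1.38, 0.14, 0.435, 0, 1, 0, 0, 1.38, 0.14, 0.435, 0, 1])

```text
time: 3.1
tool_pos: [0.278, -0.0975, 0.2198]
ee_rot: [-3.141, 0.001, 1.634]
wrist_force: [0.3, -0.2, -0.4]
width: 0.094
finger_force: 0.0
```

Request:
move_arm(steps=[0, 0, -0.005, 0.05, 0, 0, 1, 0, 0, -0.005, 0.1, 0, -0.05, 1, 0, 0, -0.005, 0.14, 0, -0.1, 1, 0, 0, -0.005, 0.157, 0, -0.13, 1, 0, 0, -0.005, 0.157, 0, -0.17, 1, 0, 0, -0.005, 0.157, 0, -0.201, 1, 0, 0, -0.005, 0.157, 0, -0.201, 1, 0, 0, -0.005, 0.157, 0, -0.201, 0.45, 0, 0, -0.005, 0.157, 0, -0.201, 0.45, 0, 0, -0.005, 0.157, 0, -0.201, 0.45, 0, 0, -0.005, 0.157, 0, -0.201, 0.45, 0, 0, -0.005, 0.157, 0, -0.201, 0.45])

```text
time: 4.3
tool_pos: [0.435, -0.0976, 0.0189]
ee_rot: [3.141, 0.0, 1.629]
wrist_force: [0.1, -0.1, 3.1]
width: 0.0584
finger_force: 30.2
```

Request:
move_arm(steps=[0, 0, 0, 0, 0, 0.04, 0.45, 0, 0, 0, 0, 0, 0.08, 0.45, 0, 0, 0, 0.02, 0.03, 0.1, 0.45, 0, 0, -0.015, 0.04, 0.07, 0.1, 0.45, 0, 0, -0.015, 0.07, 0.11, 0.1, 0.45, 0, 0, -0.015, 0.09, 0.15, 0.1, 0.45, 0, 0, -0.015, 0.105, 0.18, 0.1, 0.45, 0, 0, -0.015, 0.1145, 0.198, 0.09, 0.45, 0, 0, -0.015, 0.1145, 0.198, 0.07, 0.45, 0, 0, -0.015, 0.1145, 0.198, 0.06, 0.45, 0, 0, -0.015, 0.1145, 0.198, 0.06, 0.45, 0, 0, -0.015, 0.1145, 0.198, 0.06, 0.45])

```text
time: 5.5
tool_pos: [0.5493, 0.1002, 0.0785]
ee_rot: [-3.141, 0.0, 1.613]
wrist_force: [0.2, -0.7, -1.4]
width: 0.0579
finger_force: 30.0
```

```bash
python3 - <<'E'
from h import *
a,_=snapshot("side"); b,_=snapshot("top")
A=cv2.resize(a[200:380,240:400],(400,450),interpolation=cv2.INTER_CUBIC);B=cv2.resize(b[180:300,230:390],(400,300),interpolation=cv2.INTER_CUBIC)
o=np.zeros((450,800,3),np.uint8);o[:,:400]=A;o[:300,400:]=B
cv2.imwrite("pics/1.png",o[:,:,::-1])
E
```

```text
(no output)
```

View pics/1.png

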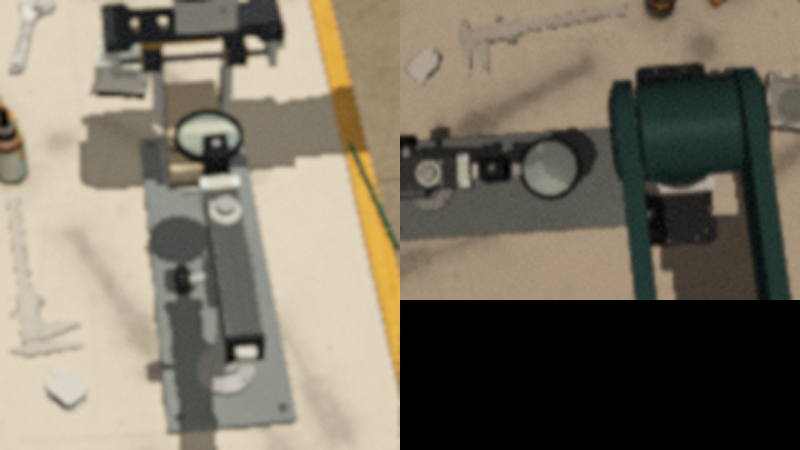

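Request:
move_arm(steps=[0, 0, 0, 0, 0, -0.012, 0.45, 0, 0, 0, 0, 0, -0.0195, 0.45, 0, 0, 0, 0, 0, -0.0198, 0.45, 0, 0, 0, 0, 0, -0.0198, 0.8, 0, 0, 0, 0, 0, -0.0198, 0.8, 0, 0, 0, 0, 0, -0.0198, 0.8, 0, 0, 0, 0, 0, -0.036, 0.8, 0, 0, 0, 0, 0, -0.036, 0.8, 0, 0, 0, 0, 0, -0.036, 0.5, 0, 0, 0, 0, 0, -0.036, 0.5, 0, 0, 0, 0, 0, -0.036, 0.5, 0, 0, 0, 0, 0, -0.036, 0.5])

```text
time: 6.8
tool_pos: [0.5495, 0.1007, 0.0431]
ee_rot: [3.142, -0.0, 1.614]
wrist_force: [-1.9, -0.0, 2.1]
width: 0.0578
finger_force: 30.0
```

Request:
move_arm(steps=[0, 0, 0, 0, 0, 0, 0.8, 0, 0, 0, 0, 0, 0, 0.8, 0, 0, 0, 0, 0, 0, 0.8, 0, 0, 0, 0, 0, 0.04, 0.8, 0, 0, 0, 0, 0, 0.07, 0.8, 0, 0, 0, 0, -0.04, 0.075, 0.4, 0, 0, 0, 0.004, -0.08, 0.07, 0, 0, 0, 0, 0.004, -0.1, 0.06, 0, 0, 0, 0, 0.004, -0.1, 0.03, 0, 0, 0, 0, 0.004, -0.1, 0.006, 0, 0, 0, 0, 0.004, -0.1, 0.002, 0, 0, 0, 0, 0.004, -0.1, 0.002, 0])

```text
time: 8.0
tool_pos: [0.553, 0.0007, 0.0438]
ee_rot: [-3.14, -0.0, 1.614]
wrist_force: [-0.7, -0.1, 1.4]
width: 0.0226
finger_force: 0.0
```

```bash
cat > m.py <<'E'
from h import *
def meas(k,zt,xr,n=3):
    for i in range(n):
        im,d=snapshot("top")
        for s in silhouettes("top",k):
            p=cloud("top",d,s["pixels"]);m=np.median(p,0)
            if not(xr[0]<m[0]<xr[1] and xr[2]<m[1]<xr[3]):continue
            q=p[abs(p[:,2]-zt)<.012]
            if len(q)<9: continue
            r=cv2.minAreaRect(q[:,:2].astype(np.float32)*1000)
            print(k,len(q),(np.median(q[:,2])).round(4),(q.mean(0)[:2]*1000).round(1),np.round(r[0],1),np.round(r[1],1),round(r[2],1)); break
E
python3 - <<'E'
from m import *
meas("box_plain",.07,(.5,.6,.05,.15))
a,_=snapshot("side"); b,_=snapshot("top")
A=cv2.resize(a[200:290,240:400],(800,450),interpolation=cv2.INTER_CUBIC)
B=cv2.resize(b[180:300,230:390],(200,150),interpolation=cv2.INTER_CUBIC); A[300:,600:]=B
cv2.imwrite("pics/2.png",A[:,:,::-1])
E
```

```text
box_plain 612 0.0709 [550.8 100.6] [551.  100.5] [58.5 79.9] 2.3
box_plain 612 0.0708 [550.8 100.6] [551.2 100.4] [58.1 80.3] 2.4
box_plain 609 0.0707 [550.8 100.7] [551.1 100.8] [58.3 79.7] 2.0
```

View pics/2.png

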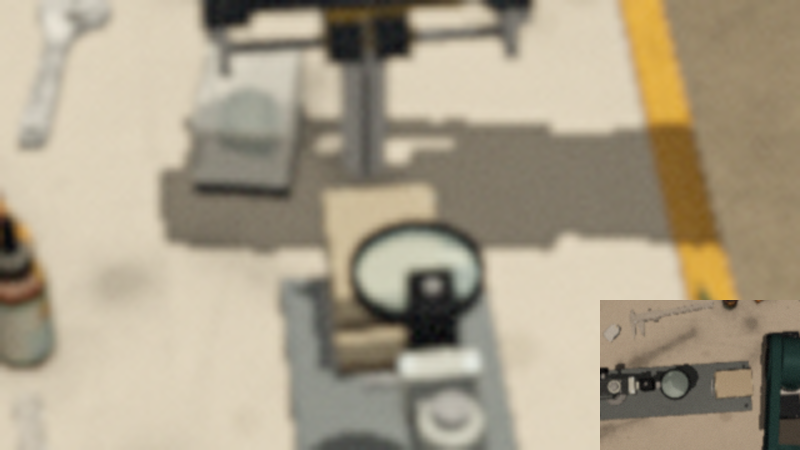

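Request:
move_arm(steps=[0, 0, 0, 0, 0.035, 0, 0, 0, 0, 0, -0.001, 0.046, 0, 0, 0, 0, 0, -0.001, 0.049, 0, 0, 0, 0, 0, -0.001, 0.051, 0, 0, 0, 0, 0, -0.001, 0.0525, 0, 0, 0, 0, 0, -0.001, 0.0535, 0, 0, 0, 0, 0, -0.001, 0.0535, 0])

```text
validation failed for argument at $.st...
```

Request:
move_arm(steps=[0, 0, 0, 0, 0.035, 0, 0, 0, 0, 0, -0.001, 0.046, 0, 0, 0, 0, 0, -0.001, 0.049, 0, 0, 0, 0, 0, -0.001, 0.051, 0, 0, 0, 0, 0, -0.001, 0.0525, 0, 0, 0, 0, 0, -0.001, 0.0535, 0, 0, 0, 0, 0, -0.001, 0.0535, 0, 0])

```text
time: 9.1
tool_pos: [0.5527, 0.0534, 0.0445]
ee_rot: [3.142, 0.001, 1.613]
wrist_force: [1.3, -0.3, 0.2]
width: 0.0011
finger_force: 0.4
```

Request:
move_arm(steps=[0, 0, 0, 0, 0.001, 0, 0, 0, 0, 0, 0, 0.002, 0, 0, 0, 0, 0, 0, 0.002, 0, 0])

```text
time: 9.4
tool_pos: [0.5526, 0.0558, 0.0445]
ee_rot: [3.141, 0.0, 1.614]
wrist_force: [0.4, -1.6, -0.7]
width: 0.0006
finger_force: 0.7
```

Request:
move_arm(steps=[0, 0, 0, 0, 0.001, 0, 0, 0, 0, 0, 0, 0.0015, 0, 0, 0, 0, 0, 0, 0.0015, 0, 0])

```text
time: 9.7
tool_pos: [0.5526, 0.0575, 0.0445]
ee_rot: [3.142, 0.0, 1.614]
wrist_force: [-0.5, -1.5, 1.4]
width: 0.0002
finger_force: 0.8
```

```bash
python3 - <<'E'
from m import *
meas("box_plain",.07,(.5,.6,.05,.15))
a,_=snapshot("side")
cv2.imwrite("pics/3.png",cv2.resize(a[225:285,280:360],(800,600),interpolation=cv2.INTER_CUBIC)[:,:,::-1])
E
```

```text
box_plain 298 0.071 [550. 124.] [550.4 122.5] [57.7 42. ] 2.5
box_plain 268 0.0709 [547.6 123.1] [549.2 121.2] [41.2 53.4] 88.7
```

View pics/3.png

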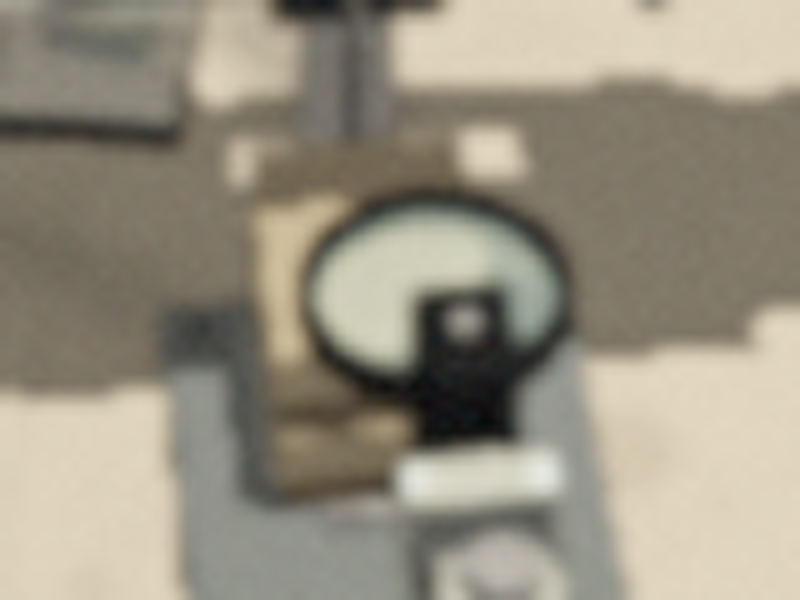

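Request:
move_arm(steps=[0, 0, 0, 0, 0.001, 0, 0, 0, 0, 0, 0, 0.0015, 0, 0, 0, 0, 0, 0, 0.0015, 0, 0])

```text
time: 10.35
tool_pos: [0.5525, 0.0592, 0.0445]
ee_rot: [-3.142, 0.0, 1.614]
wrist_force: [-0.5, -3.1, 1.3]
width: 0.0005
finger_force: 1.0
```

Request:
move_arm(steps=[0, 0, 0, 0, 0.001, 0, 0, 0, 0, 0, 0, 0.001, 0, 0])

```text
time: 10.55
tool_pos: [0.5525, 0.0599, 0.0445]
ee_rot: [-3.141, 0.001, 1.614]
wrist_force: [-1.4, -4.2, 1.8]
width: 0.0004
finger_force: 1.5
```

Request:
move_arm(steps=[0, 0, 0, 0, -0.005, 0, 0, 0, 0, 0, 0.01, -0.05, 0.02, 0, 0, 0, 0, 0.02, -0.09, 0.06, 0.5, 0, 0, 0, 0.03, -0.1, 0.08, 1, 0, 0, -0.09, 0.04, -0.105, 0.09, 1, 0, 0, -0.19, 0.06, -0.11, 0.09, 1, 0, 0, -0.19, 0.07, -0.112, 0.09, 1, 0, 0, -0.19, 0.07, -0.112, 0.09, 1])

```text
time: 11.35
tool_pos: [0.6231, -0.0518, 0.1335]
ee_rot: [-3.141, -0.001, 1.426]
wrist_force: [0.3, 0.5, -0.2]
width: 0.0448
finger_force: 0.0
```

```bash
python3 - <<'E'
from m import *
meas("box_plain",.07,(.5,.6,.05,.15))
a,d=snapshot("side")
cv2.imwrite("pics/4.png",cv2.resize(a[225:285,280:360],(800,600),interpolation=cv2.INTER_CUBIC)[:,:,::-1])
im,d=snapshot("top")
cv2.imwrite("pics/5.png",cv2.resize(im[215:275,295:375],(800,600),interpolation=cv2.INTER_CUBIC)[:,:,::-1])
E
```

```text
box_plain 591 0.0707 [550.9 107. ] [551.  107.5] [58.4 79.3] 3.3
box_plain 614 0.0707 [550.7 107.8] [550.8 107.5] [58.  80.2] 2.3
box_plain 590 0.0708 [550.4 109.1] [550.8 109. ] [57.9 77. ] 2.1
```

View pics/4.png

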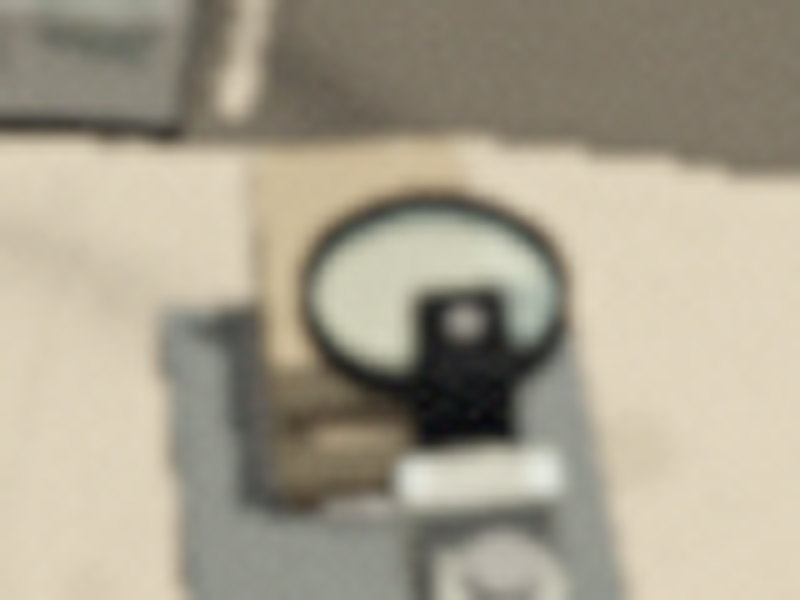

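View pics/5.png

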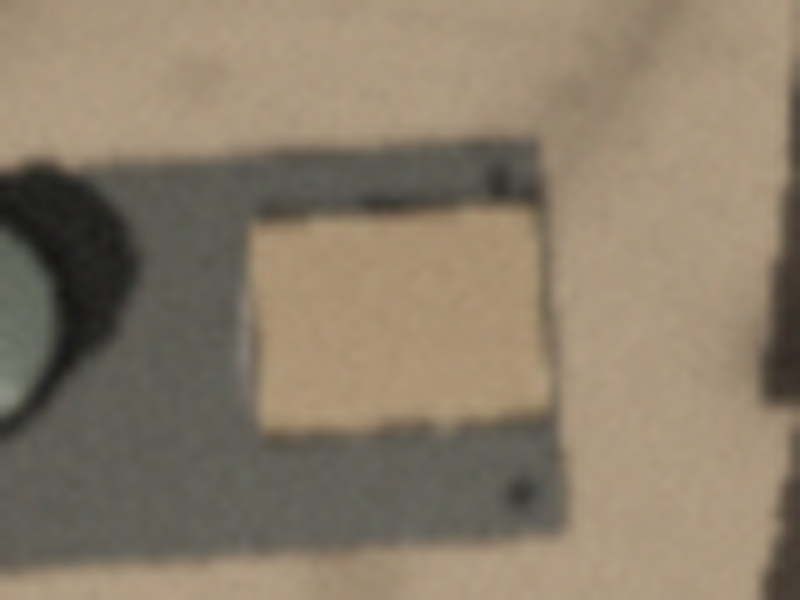

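```bash
python3 - <<'E'
from m import *
P=[]
for i in range(4):
    a,d=snapshot("side"); P.append(cloud("side",d,np.ones_like(d,bool)).reshape(-1,3) if (d>0).all() else cloud("side",d,d>0))
p=np.vstack(P)
for lo,hi in((.566,.58),(.558,.566)):
  q=p[(p[:,0]>lo)&(p[:,0]<hi)&(p[:,1]>.12)&(p[:,1]<.17)&(p[:,2]<.09)]
  q[:,1]-= -(q[:,0]-.5505)*.04*-1
  for z in np.arange(0,.08,.005):
    s=q[(q[:,2]>=z)&(q[:,2]<z+.005)]
    if len(s): print(round(z,3),len(s),(np.percentile(s[:,1],[0,20,50,80,100])*1000).round(1))
E
```

```text
0.005 90 [133.9 147.  154.3 162.6 168.4]
0.01 99 [119.2 143.9 150.7 159.8 167.2]
0.015 24 [126.2 142.2 146.2 148.  149.5]
0.02 21 [122.9 145.6 147.9 148.8 150.4]
0.025 33 [123.  147.  147.8 149.3 151.7]
0.03 32 [123.2 146.6 148.3 149.  149.5]
0.035 42 [119.5 141.  146.8 148.7 150.9]
0.04 28 [121.1 140.8 146.7 148.3 151.8]
0.045 19 [144.9 146.1 147.6 149.  149.6]
0.05 22 [130.4 147.  148.1 149.2 150.2]
0.055 31 [130.7 145.4 148.3 149.6 151.1]
0.06 24 [131.2 146.3 148.4 149.7 150.6]
0.065 79 [119.4 128.1 139.1 147.2 150.5]
0.07 44 [121.  125.  134.1 143.9 150.9]
0.005 31 [149.9 152.  158.7 164.  169.4]
0.01 47 [145.1 151.2 156.1 164.1 169. ]
0.015 26 [144.9 146.5 148.4 151.1 154.9]
0.02 12 [145.8 146.9 147.6 148.1 149.6]
0.025 16 [145.3 147.  148.2 149.2 151.7]
0.03 15 [145.9 147.3 148.8 149.9 150.6]
0.035 16 [145.1 146.7 148.2 149.7 151. ]
0.04 23 [143.8 145.2 147.4 148.3 151. ]
0.045 18 [144.2 145.8 146.7 148.4 150.1]
0.05 12 [146.7 146.8 147.3 147.8 148.5]
0.055 18 [145.  148.  148.4 149.2 150.8]
0.06 9 [146.5 147.7 148.8 149.3 150.2]
0.065 5 [146.5 147.5 148.3 150.1 153.4]
```

```bash
python3 - <<'E'
from m import *
for i in range(3):
    im,d=snapshot("top"); p=cloud("top",d,d>0)
    L=p[(abs(p[:,2]-.172)<.007)&(abs(p[:,0]-.545)<.06)&(p[:,1]>.17)&(p[:,1]<.262)]
    c,r=cv2.minEnclosingCircle(L[:,:2].astype(np.float32)*1000); print("lens",len(L),np.round(c,1),round(r,1),(L[:,:2].min(0)*1000).round(1),(L[:,:2].max(0)*1000).round(1))
    G=p[(abs(p[:,2]-.212)<.006)&(abs(p[:,0]-.545)<.04)&(p[:,1]>.25)&(p[:,1]<.31)]
    r=cv2.minAreaRect(G[:,:2].astype(np.float32)*1000); print("grip",len(G),np.round(r[0],1),np.round(r[1],1),r[2])
    B=p[(abs(p[:,2]-.2)<.016)&(abs(p[:,0]-.545)<.02)&(p[:,1]>.3)&(p[:,1]<.37)]
    K=B[B[:,2]>.203]; print("lock",len(K),(np.median(K,0)*1000).round(1), (K.min(0)*1000).round(1),(K.max(0)*1000).round(1))
    # plate -y end and +-x edges
    Q=p[(abs(p[:,2]-.0107)<.004)&(p[:,1]<.2)&(p[:,1]>.04)&(abs(p[:,0]-.545)<.075)]
# lip steel: bright edge rows in the top picture
for k in("boom_grip","lens_center","lock_top","column_place"):
    z=dict(lock_top=.208,boom_grip=.18,lens_center=.162,column_place=.01)[k]
    for s in spot_point("top",k)[:2]: print(k,round(s["score"],2),(onplane("top",s["uv"],z)*1000).round(1))
E
```

```text
lens 503 [542.8 227.3] 34.2 [513.4 193.1] [574.8 261.5]
grip 106 [541.  278.3] [27.4 21.8] 89.14584350585938
lock 47 [538.7 341.7 207.8] [526.9 331.7 203.1] [549.3 351.8 212.9]
lens 508 [543.3 227.4] 34.3 [513.1 193.2] [574.7 261.6]
grip 102 [541.  278.2] [27.1 22.1] 89.31452178955078
lock 41 [539.4 341.5 207.5] [531.6 332.  203.4] [549.3 351.6 212.6]
lens 499 [543.7 227.8] 34.1 [513.4 195.3] [575.  261.6]
grip 102 [540.9 278.1] [27.5 22. ] 87.76031494140625
lock 40 [538.8 341.7 207.3] [529.4 307.4 203.1] [546.4 351.8 212.2]
boom_grip 0.64 [544.5 281.1 180. ]
lens_center 0.94 [543.2 212.5 162. ]
lock_top 0.62 [549.4 346.4 208. ]
column_place 0.62 [555.5 109.3  10. ]
```

Request:
move_arm(steps=[0, 0, 0.1, -0.02, 0.04, 0, 0.8, 0, 0, 0.187, -0.04, 0.08, 0, 0.8, 0, 0, 0.187, -0.06, 0.12, 0, 0.8, 0, 0, 0.187, -0.0735, 0.159, 0, 0.8, 0, 0, 0.187, -0.0735, 0.159, -0.03, 0.8, 0, 0, 0.187, -0.0735, 0.159, -0.06, 0.8, 0, 0, 0.187, -0.0735, 0.159, -0.091, 0.8, 0, 0, 0.187, -0.0735, 0.159, -0.091, 0.8, 0, 0, 0.187, -0.0735, 0.159, -0.091, 0.5, 0, 0, 0.187, -0.0735, 0.159, -0.091, 0.5, 0, 0, 0.187, -0.0735, 0.159, -0.091, 0.5, 0, 0, 0.187, -0.0735, 0.159, -0.091, 0.5])

```text
time: 13.5
tool_pos: [0.5493, 0.1072, 0.0457]
ee_rot: [3.141, -0.0, 1.611]
wrist_force: [-3.9, -0.8, 6.6]
width: 0.0575
finger_force: 30.0
```

Request:
move_arm(steps=[0, 0, 0, -0.0005, -0.002, 0, 0.5, 0, 0, 0, -0.001, -0.0035, 0, 0.5, 0, 0, 0, -0.001, -0.0035, 0, 0.5, 0, 0, 0, -0.001, -0.0035, 0, 0.5, 0, 0, 0, -0.001, -0.0035, 0, 0.8, 0, 0, 0, -0.001, -0.0035, 0, 0.8, 0, 0, 0, -0.001, -0.0035, 0, 0.8, 0, 0, 0, -0.001, -0.0035, 0.03, 0.8, 0, 0, 0, -0.001, -0.0035, 0.07, 0.8, 0, 0, 0, 0.02, -0.04, 0.08, 0.8, 0, 0, 0, 0.04, -0.08, 0.08, 1, 0, 0, 0, 0.06, -0.12, 0.08, 1])

```text
time: 14.7
tool_pos: [0.6102, -0.0143, 0.1245]
ee_rot: [3.139, 0.001, 1.612]
wrist_force: [-0.3, 0.5, 0.1]
width: 0.0878
finger_force: 0.0
```

Request:
move_arm(steps=[0, 0, -0.1, 0.015, -0.036, 0.01, 1, 0, 0, -0.187, 0.015, -0.036, 0.01, 1, 0, 0, -0.187, 0.015, -0.036, 0.01, 1])

```text
time: 15.0
tool_pos: [0.6244, -0.0506, 0.1331]
ee_rot: [-3.141, 0.0, 1.421]
wrist_force: [-0.9, 0.6, -0.3]
width: 0.0938
finger_force: 0.0
```

```bash
python3 - <<'E'
from m import *
meas("box_plain",.07,(.5,.6,.05,.15))
P=[]
for i in range(3):
    a,d=snapshot("side"); P.append(cloud("side",d,d>0))
p=np.vstack(P)
q=p[(p[:,0]>.556)&(p[:,0]<.575)&(p[:,1]>.138)&(p[:,1]<.155)]
for lo,hi in((.018,.037),(.044,.066)):
    s=q[(q[:,2]>lo)&(q[:,2]<hi)]; print("face y",len(s),np.median(s[:,1]+.04*(s[:,0]-.55)).round(4))
q=p[(p[:,1]>.1)&(p[:,1]<.14)&(p[:,0]>.565)&(p[:,0]<.6)]
for lo,hi in((.018,.037),(.044,.066)):
    s=q[(q[:,2]>lo)&(q[:,2]<hi)]; print("side x",len(s),np.median(s[:,0]+.04*(s[:,1]-.104)).round(4))
E
```

```text
box_plain 612 0.0707 [550.4 105.6] [550.8 105.4] [58.1 80. ] 1.7
box_plain 612 0.0707 [550.7 105.5] [550.9 105.6] [58.  79.7] 1.8
face y 95 0.1476
face y 96 0.1469
side x 12 0.5792
side x 14 0.5792
```

Request:
move_arm(steps=[0, 0, 0, -0.0025, -0.002, -0.03, 1, 0, 0, 0, -0.0025, -0.002, -0.06, 1, 0, 0, 0, -0.0025, -0.002, -0.09, 1, 0, 0, 0, -0.0025, -0.002, -0.103, 1, 0, 0, 0, -0.0025, -0.002, -0.103, 1, 0, 0, 0, -0.0025, -0.002, -0.103, 0.5, 0, 0, 0, -0.0025, -0.002, -0.103, 0.5, 0, 0, 0, -0.0025, -0.002, -0.103, 0.5, 0, 0, 0, -0.0025, -0.002, -0.103, 0.5, 0, 0, 0, -0.0025, -0.002, -0.103, 0.5])

```text
time: 16.45
tool_pos: [0.6216, -0.0509, 0.0313]
ee_rot: [3.141, 0.0, 1.424]
wrist_force: [0.9, 0.1, 8.1]
width: 0.0578
finger_force: 30.0
```

Request:
move_arm(steps=[0, 0, 0, 0, 0, 0.05, 0.5, 0, 0, 0, 0, 0, 0.1, 0.5, 0, 0, 0.1, -0.02, 0.04, 0.105, 0.5, 0, 0, 0.187, -0.04, 0.08, 0.105, 0.5, 0, 0, 0.187, -0.06, 0.12, 0.105, 0.5, 0, 0, 0.187, -0.0731, 0.157, 0.105, 0.5, 0, 0, 0.187, -0.0731, 0.157, 0.105, 0.5, 0, 0, 0.187, -0.0731, 0.157, 0.09, 0.5, 0, 0, 0.187, -0.0731, 0.157, 0.08, 0.5, 0, 0, 0.187, -0.0731, 0.157, 0.074, 0.5, 0, 0, 0.187, -0.0731, 0.157, 0.072, 0.5, 0, 0, 0.187, -0.0731, 0.157, 0.072, 0.5])

```text
time: 17.65
tool_pos: [0.5485, 0.1052, 0.1019]
ee_rot: [-3.141, 0.0, 1.609]
wrist_force: [1.2, -0.5, -1.8]
width: 0.0579
finger_force: 30.0
```

Request:
move_arm(steps=[0, 0, 0, 0, 0, -0.001, 0.5, 0, 0, 0, 0, 0, -0.001, 0.5, 0, 0, 0, 0, 0, -0.001, 0.8, 0, 0, 0, 0, 0, -0.001, 0.8, 0, 0, 0, 0, 0, -0.001, 0.8, 0, 0, 0, 0, 0, -0.015, 0.8, 0, 0, 0, 0, 0, -0.028, 0.8, 0, 0, 0, 0, 0, -0.028, 0.8, 0, 0, 0, 0, 0, -0.028, 0.5, 0, 0, 0, 0, 0, -0.028, 0.5, 0, 0, 0, 0, 0, -0.028, 0.5, 0, 0, 0, 0, 0, -0.028, 0.5])

```text
time: 18.85
tool_pos: [0.5489, 0.1061, 0.0749]
ee_rot: [3.14, -0.0, 1.611]
wrist_force: [0.8, -0.0, -0.6]
width: 0.0582
finger_force: 30.0
```

Request:
move_arm(steps=[0, 0, 0, 0, 0, 0, 0.8, 0, 0, 0, 0, 0, 0, 0.8, 0, 0, 0, 0, 0, 0, 0.8, 0, 0, 0, 0, 0, 0.04, 0.8, 0, 0, 0, 0, 0, 0.08, 0.8, 0, 0, 0, 0, 0, 0.1, 0.8, 0, 0, 0, 0, -0.05, 0.1, 0.4, 0, 0, 0, 0.003, -0.1, 0.09, 0, 0, 0, 0, 0.003, -0.13, 0.07, 0, 0, 0, 0, 0.003, -0.13, 0.03, 0, 0, 0, 0, 0.003, -0.13, 0, 0, 0, 0, 0, 0.003, -0.13, 0, 0])

```text
time: 20.05
tool_pos: [0.5476, -0.0238, 0.0693]
ee_rot: [-3.131, -0.002, 1.61]
wrist_force: [-0.1, -0.0, 0.3]
width: 0.0306
finger_force: 0.0
```

```bash
cat > f.py <<'E'
from m import *
meas("box_display",.12,(.5,.6,.05,.15))
P=[];T=[]
for i in range(3):
    a,d=snapshot("side"); P.append(cloud("side",d,d>0))
    b,e=snapshot("top"); T.append(cloud("top",e,e>0))
p=np.vstack(P);t=np.vstack(T)
B=((.018,.037),(.044,.066),(.074,.115))
q=p[(p[:,0]>.553)&(p[:,0]<.577)&(p[:,1]>.138)&(p[:,1]<.156)]
for lo,hi in B:
    s=q[(q[:,2]>lo)&(q[:,2]<hi)]; print("face y",len(s),np.median(s[:,1]+.04*(s[:,0]-.55)).round(4))
q=p[(p[:,1]>.08)&(p[:,1]<.14)&(p[:,0]>.570)&(p[:,0]<.59)]
for lo,hi in B:
    s=q[(q[:,2]>lo)&(q[:,2]<hi)]; print("side x",len(s),np.median(s[:,0]+.04*(s[:,1]-.104)).round(4))
q=t[(t[:,2]>.113)&(t[:,2]<.13)&(abs(t[:,0]-.55)<.05)&(abs(t[:,1]-.105)<.06)]
r=cv2.minAreaRect(q[:,:2].astype(np.float32)*1000); print("top",len(q),np.round(r[0],1),np.round(r[1],1),round(r[2],1))
cv2.imwrite("pics/last_side.png",cv2.resize(a[200:290,260:380],(800,600),interpolation=cv2.INTER_CUBIC)[:,:,::-1])
E
python3 f.py
```

```text
box_display 618 0.1208 [549.7 103.5] [550.8 103.9] [56.8 78.9] 2.2
box_display 645 0.1208 [550.4 103.8] [550.7 103.9] [56.8 79. ] 2.2
box_display 648 0.1208 [550.4 104. ] [551.  103.9] [57.2 78.9] 2.3
face y 118 0.1475
face y 112 0.147
face y 97 0.146
side x 23 0.5792
side x 14 0.5788
side x 69 0.5781
top 1939 [550.9 103.8] [57.4 79.1] 2.2
```

View pics/last_side.png

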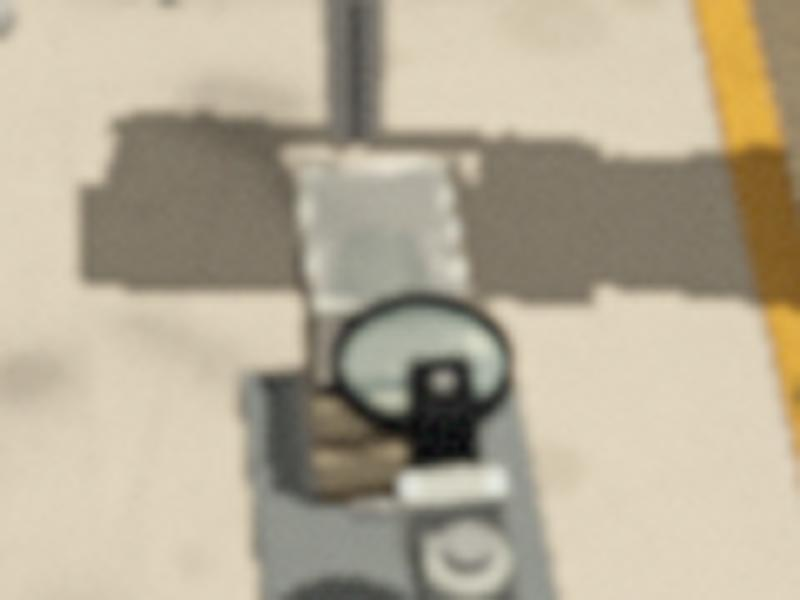

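Request:
move_arm(steps=[0, 0, 0, 0.002, 0.04, 0, 0, 0, 0, 0, 0.002, 0.072, 0, 0, 0, 0, 0, 0.001, 0.078, 0, 0, 0, 0, 0, 0.001, 0.08, 0, 0, 0, 0, 0, 0.001, 0.081, 0, 0, 0, 0, 0, 0.001, 0.082, 0, 0, 0, 0, 0, 0.001, 0.082, 0, 0])

```text
time: 21.35
tool_pos: [0.5525, 0.057, 0.0745]
ee_rot: [-3.142, 0.001, 1.61]
wrist_force: [-0.5, -0.5, 0.3]
width: 0.0003
finger_force: 0.5
```

Request:
move_arm(steps=[0, 0, 0, 0, 0.0008, 0, 0, 0, 0, 0, 0, 0.0015, 0, 0, 0, 0, 0, 0, 0.0015, 0, 0])

```text
time: 21.65
tool_pos: [0.5526, 0.0591, 0.0745]
ee_rot: [3.141, 0.001, 1.61]
wrist_force: [-0.7, -1.8, 0.4]
width: 0.0003
finger_force: 0.9
```

Request:
move_arm(steps=[0, 0, 0, 0, -0.02, 0, 0, 0, 0, 0, 0, -0.05, 0.03, 0, 0, 0, 0, 0, -0.08, 0.08, 0, 0, 0, 0, 0, -0.08, 0.12, 0, 0, 0, 0, 0, -0.08, 0.16, 0, 0, 0, 0, 0, -0.08, 0.18, 0, 0, 0, 0, 0, -0.08, 0.18, 0])

```text
time: 22.35
tool_pos: [0.5543, -0.0203, 0.2592]
ee_rot: [3.133, 0.001, 1.611]
wrist_force: [-0.2, 0.7, 0.6]
width: 0.0002
finger_force: 0.0
```

```bash
python3 f.py
```

```text
box_display 649 0.1207 [550.2 107. ] [550.6 106.8] [57.5 79.5] 2.3
box_display 623 0.1209 [550.5 107.4] [550.4 108. ] [57.2 77.3] 1.8
box_display 627 0.1206 [549.4 107.2] [550.3 107.2] [56.9 78.9] 1.8
face y 121 0.1475
face y 122 0.1486
face y 92 0.1491
side x 25 0.5793
side x 17 0.5789
side x 69 0.5779
top 1945 [550.6 106.9] [57.6 79.3] 2.3
```

Request:
move_arm(steps=[0, 0, 0, 0, 0, -0.05, 0, 0, 0, 0, 0, 0, -0.1, 0, 0, 0, 0, 0, 0, -0.15, 0, 0, 0, 0, 0, 0, -0.2, 0, 0, 0, 0, 0, 0, -0.214, 0, 0, 0, 0, 0, 0.04, -0.214, 0, 0, 0, 0, 0, 0.07, -0.214, 0, 0, 0, 0, 0, 0.076, -0.214, 0, 0, 0, 0, -0.001, 0.078, -0.214, 0, 0, 0, 0, -0.001, 0.079, -0.214, 0, 0, 0, 0, -0.001, 0.0795, -0.214, 0, 0, 0, 0, -0.001, 0.0795, -0.214, 0])

```text
time: 24.15
tool_pos: [0.5518, 0.0581, 0.0409]
ee_rot: [3.141, 0.0, 1.61]
wrist_force: [-0.7, -0.3, -0.0]
width: 0.0004
finger_force: 0.2
```

Request:
move_arm(steps=[0, 0, 0, 0, 0.001, 0, 0, 0, 0, 0, 0, 0.0015, 0, 0, 0, 0, 0, 0, 0.0015, 0, 0])

```text
time: 24.45
tool_pos: [0.5517, 0.0595, 0.0409]
ee_rot: [3.141, 0.002, 1.61]
wrist_force: [0.2, -5.0, 1.8]
width: 0.0005
finger_force: 2.1
```

Request:
move_arm(steps=[0, 0, 0, 0, -0.02, 0, 0, 0, 0, 0, 0, -0.05, 0.03, 0, 0, 0, 0, 0, -0.08, 0.08, 0, 0, 0, 0, 0, -0.08, 0.12, 0, 0, 0, 0, 0, -0.08, 0.17, 0, 0, 0, 0, 0, -0.08, 0.22, 0, 0, 0, 0, -0.01, -0.06, 0.25, 0, 0, 0, 0, -0.01, -0.06, 0.25, 0])

```text
time: 25.25
tool_pos: [0.5429, 0.0027, 0.2972]
ee_rot: [3.13, -0.001, 1.614]
wrist_force: [0.5, 0.4, 0.8]
width: 0.0003
finger_force: 0.0
```

```bash
python3 f.py; python3 -c "
from bench import *
o=get_obs();print(o['tool_pos'],o['joint_positions'])"
```

```text
box_display 638 0.1207 [549.7 108.7] [549.7 108. ] [79.2 56.2] 89.5
box_display 645 0.1207 [550.1 108.4] [550.4 108.7] [57.2 78.8] 2.2
box_display 646 0.1207 [550.  108.2] [550.4 108.6] [57.  78.9] 2.0
face y 127 0.1491
face y 131 0.1502
face y 86 0.1511
side x 22 0.5792
side x 18 0.5789
side x 69 0.5779
top 1938 [550.3 108.6] [57.5 79.3] 2.2
[5.41422818e-01 4.71407454e-04 2.89955528e-01] [-1.03902543e-01  6.59086943e-02  1.25511891e+00  7.02450126e-05
  1.82145499e+00 -1.43669360e-01]
```

Request:
move_arm(steps=[0, 0, 0, 0.008, 0.04, 0, 0.85, 0, 0, 0, 0.008, 0.08, 0, 0.85, 0, 0, 0, 0.008, 0.107, -0.02, 0.85, 0, 0, 0, 0.008, 0.107, -0.06, 0.85, 0, 0, 0, 0.008, 0.107, -0.1, 0.85, 0, 0, 0, 0.008, 0.107, -0.12, 0.85, 0, 0, 0, 0.008, 0.107, -0.12, 0.85])

```text
time: 26.55
tool_pos: [0.547, 0.1075, 0.166]
ee_rot: [-3.133, 0.0, 1.611]
wrist_force: [-0.4, 0.4, 0.3]
width: 0.0529
finger_force: 0.0
```

Request:
move_arm(steps=[0, 0, 0, 0.002, 0, 0, 0.85, 0, 0, 0, 0.002, 0, 0, 0.85, 0, 0, 0, 0.002, 0, 0, 0.85, 0, 0, 0, 0.002, 0, -0.04, 0.85, 0, 0, 0, 0.002, 0, -0.08, 0.85, 0, 0, 0, 0.002, 0, -0.11, 0.85, 0, 0, 0, 0.002, 0, -0.119, 0.85, 0, 0, 0, 0.002, 0, -0.119, 0.85, 0, 0, 0, 0.002, 0, -0.119, 0.5, 0, 0, 0, 0.002, 0, -0.119, 0.5, 0, 0, 0, 0.002, 0, -0.119, 0.5, 0, 0, 0, 0.002, 0, -0.119, 0.5])

```text
time: 27.75
tool_pos: [0.5498, 0.1076, 0.0534]
ee_rot: [-3.138, -0.0, 1.611]
wrist_force: [-8.2, 0.9, 6.6]
width: 0.0577
finger_force: 30.0
```

Request:
move_arm(steps=[0, 0, 0, -0.001, 0, 0, 0.7, 0, 0, 0, -0.001, 0, 0, 0.7, 0, 0, 0, -0.001, 0, -0.007, 0.7, 0, 0, 0, -0.001, 0, -0.007, 0.7, 0, 0, 0, -0.001, 0, -0.007, 0.5, 0, 0, 0, -0.001, 0, -0.007, 0.5, 0, 0, 0, -0.001, 0, -0.007, 0.5, 0, 0, 0, -0.001, 0, -0.007, 0.5])

```text
time: 28.55
tool_pos: [0.5494, 0.1075, 0.044]
ee_rot: [-3.139, 0.0, 1.611]
wrist_force: [-4.1, 0.0, -0.0]
width: 0.0579
finger_force: 30.0
```

Now drag the column 4 mm back, slowly, release and rise.

Request:
move_arm(steps=[0, 0, 0, -0.0005, -0.001, 0, 0.5, 0, 0, 0, -0.001, -0.002, 0, 0.5, 0, 0, 0, -0.001, -0.003, 0, 0.5, 0, 0, 0, -0.001, -0.004, 0, 0.5, 0, 0, 0, -0.001, -0.004, 0, 0.5, 0, 0, 0, -0.001, -0.004, 0, 0.5, 0, 0, 0, -0.001, -0.004, 0, 0.75, 0, 0, 0, -0.001, -0.004, 0, 0.75, 0, 0, 0, -0.001, -0.004, 0, 0.75, 0, 0, 0, -0.001, -0.004, 0.03, 0.75, 0, 0, 0, -0.001, -0.004, 0.07, 0.75, 0, 0, 0, -0.001, -0.004, 0.115, 0.75])

```text
time: 29.75
tool_pos: [0.549, 0.1034, 0.1601]
ee_rot: [-3.14, 0.0, 1.611]
wrist_force: [1.3, -1.3, -0.2]
width: 0.0704
finger_force: 0.0
```

Request:
move_arm(steps=[0, 0, 0, 0, 0, 0.05, 0.75, 0, 0, 0, 0, -0.04, 0.1, 0.75, 0, 0, 0, 0, -0.08, 0.12, 0.4, 0, 0, 0, 0, -0.11, 0.13, 0, 0, 0, 0, 0, -0.11, 0.13, 0])

```text
time: 30.25
tool_pos: [0.5508, -0.0104, 0.2937]
ee_rot: [3.134, 0.003, 1.605]
wrist_force: [-0.4, 0.3, 0.5]
width: 0.0498
finger_force: 0.0
```

```bash
python3 f.py; python3 -c "
from bench import *
o=get_obs();print(o['tool_pos'],o['time'])"
```

```text
box_display 632 0.1209 [550.4 105. ] [551.  104.5] [57.  78.9] 1.7
box_display 645 0.121 [550.8 105. ] [551.4 104.5] [57.2 78.8] 2.3
box_display 652 0.1208 [550.8 104.8] [551.1 104.5] [57.2 78.7] 2.2
face y 118 0.1447
face y 113 0.1456
face y 96 0.1464
side x 22 0.5792
side x 17 0.5792
side x 70 0.5785
top 1941 [551.4 104.4] [57.6 79.1] 2.2
[ 0.54942709 -0.00588193  0.2892236 ] 30.85
```

Request:
move_arm(steps=[0, 0, 0, -0.001, 0.045, 0, 0, 0, 0, 0, -0.003, 0.09, 0, 0, 0, 0, 0, -0.004, 0.135, 0, 0, 0, 0, 0, -0.006, 0.18, 0, 0, 0, 0, 0, -0.008, 0.225, -0.01, 0, 0, 0, 0, -0.01, 0.27, -0.02, 0, 0, 0, 0, -0.011, 0.31, -0.03, 0, 0, 0, 0, -0.0115, 0.347, -0.045, 0, 0, 0, 0, -0.0115, 0.347, -0.05, 0, 0, 0, 0, -0.0115, 0.347, -0.05, 0])

```text
time: 31.85
tool_pos: [0.5372, 0.3409, 0.2376]
ee_rot: [-3.139, 0.002, 1.612]
wrist_force: [-0.0, -0.2, 0.4]
width: 0.0004
finger_force: 0.0
```

```bash
python3 -c "
from h import *
o=get_obs();print(o['tool_pos'],o['time'],o['ee_rot'])
a,_=snapshot('side');o=get_obs();print(o['tool_pos'],o['wrist_force'],o['width'])
cv2.imwrite('pics/7.png',cv2.resize(a[215:335,270:400],(650,600),interpolation=cv2.INTER_CUBIC)[:,:,::-1])"
```

```text
[0.53722875 0.34087076 0.23757429] 31.85 [-3.13873258e+00  2.12984489e-03  1.61244446e+00]
[0.53783764 0.34007313 0.23898713] [-0.34136574 -0.10933292 -0.46485804] 0.0006216599330551773
```

View pics/7.png

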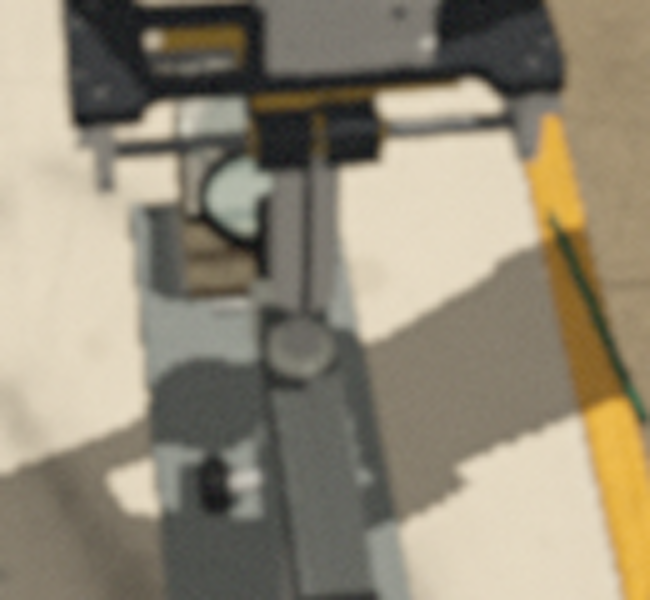

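Request:
move_arm(steps=[0, 0, 0, 0.0005, 0.001, -0.012, 0, 0, 0, 0, 0.0005, 0.001, -0.016, 0, 0, 0, 0, 0.0005, 0.001, -0.019, 0, 0, 0, 0, 0.0005, 0.001, -0.0215, 0, 0, 0, 0, 0.0005, 0.001, -0.023, 0, 0, 0, 0, 0.0005, 0.001, -0.024, 0, 0, 0, 0, 0.0005, 0.001, -0.024, 0])

```text
time: 32.6
tool_pos: [0.5388, 0.3413, 0.2161]
ee_rot: [3.14, 0.0, 1.61]
wrist_force: [-1.1, -2.5, 4.1]
width: 0.0001
finger_force: 1.8
```

Request:
move_arm(steps=[0, 0, 0, 0, 0, -0.001, 0, 0, 0, 0, 0, 0, -0.002, 0, 0, 0, 0, 0, 0, -0.002, 0])

```text
time: 32.9
tool_pos: [0.5388, 0.3413, 0.216]
ee_rot: [3.139, -0.0, 1.611]
wrist_force: [-1.8, -3.3, 8.1]
width: 0.0006
finger_force: 4.2
```

Request:
move_arm(steps=[0, 0, 0, 0, 0, -0.002, 0, 0, 0, 0, 0, 0, -0.002, 0, 0, 0, 0, 0, 0, 0.02, 0, 0, 0, 0, 0, 0, 0.05, 0, 0, 0, 0, 0.001, -0.03, 0.065, 0.6, 0, 0, 0, 0.002, -0.063, 0.065, 0.6, 0, 0, 0, 0.002, -0.063, 0.065, 0.6, 0, 0, 0, 0.002, -0.063, 0.065, 0.6])

```text
time: 33.7
tool_pos: [0.5404, 0.2789, 0.2779]
ee_rot: [-3.141, -0.001, 1.61]
wrist_force: [-0.6, 0.2, -0.8]
width: 0.0289
finger_force: 0.0
```

```bash
python3 - <<'E'
from m import *
o=get_obs();print(o["time"],o["tool_pos"],o["width"])
a,d=snapshot("side"); p=cloud("side",d,d>0)
for zlo in (.196,.199,.202,.205,.208):
    s=p[(abs(p[:,0]-.539)<.007)&(abs(p[:,1]-.3415)<.007)&(p[:,2]>zlo)&(p[:,2]<zlo+.003)];print(zlo,len(s))
im,d=snapshot("top"); p=cloud("top",d,d>0)
s=p[(abs(p[:,0]-.539)<.007)&(abs(p[:,1]-.3415)<.007)];print(len(s),np.median(s[:,2]))
E
```

```text
33.7 [0.54041396 0.27886231 0.27791744] 0.028924646906298996
0.196 1
0.199 24
0.202 4
0.205 0
0.208 0
17 0.650216307856327
```

Request:
move_arm(steps=[0, 0, 0, 0, -0.001, -0.03, 0.6, 0, 0, 0, 0, -0.001, -0.06, 0.6, 0, 0, 0, 0, -0.001, -0.085, 0.6, 0, 0, 0, 0, -0.001, -0.092, 0.6, 0, 0, 0, 0, -0.001, -0.092, 0.6, 0, 0, 0, 0, -0.001, -0.092, 0.1, 0, 0, 0, 0, -0.001, -0.092, 0.1, 0, 0, 0, 0, -0.001, -0.092, 0.1, 0, 0, 0, 0, -0.001, -0.092, 0.1, 0, 0, 0, 0, -0.001, -0.092, 0.1])

```text
time: 34.8
tool_pos: [0.5402, 0.2777, 0.1873]
ee_rot: [-3.141, -0.0, 1.611]
wrist_force: [-0.5, 0.9, 1.4]
width: 0.0215
finger_force: 30.0
```

Request:
move_arm(steps=[0, 0, 0, 0.0002, -0.005, 0, 0.1, 0, 0, 0, 0.0006, -0.015, 0, 0.1, 0, 0, 0, 0.001, -0.027, 0, 0.1, 0, 0, 0, 0.0015, -0.039, 0, 0.1, 0, 0, 0, 0.002, -0.051, 0, 0.1, 0, 0, 0, 0.0025, -0.063, 0, 0.1, 0, 0, 0, 0.003, -0.075, 0, 0.1, 0, 0, 0, 0.0035, -0.087, 0, 0.1, 0, 0, 0, 0.004, -0.1, 0, 0.1, 0, 0, 0, 0.004, -0.1, 0, 0.1])

```text
time: 35.8
tool_pos: [0.5442, 0.1757, 0.1873]
ee_rot: [-3.141, -0.0, 1.609]
wrist_force: [-4.0, 2.9, 5.6]
width: 0.022
finger_force: 30.0
```

Request:
move_arm(steps=[0, 0, 0, 0, -0.008, 0, 0.1, 0, 0, 0, 0, -0.014, 0, 0.1, 0, 0, 0, 0, -0.018, 0, 0.1, 0, 0, 0, 0, -0.018, 0, 0.1, 0, 0, 0, 0, -0.018, 0, 0.1, 0, 0, 0, 0, -0.018, 0, 0.1])

```text
time: 36.4
tool_pos: [0.5448, 0.1591, 0.1872]
ee_rot: [3.14, -0.001, 1.61]
wrist_force: [-2.2, 3.1, 5.3]
width: 0.0219
finger_force: 30.0
```

```bash
python3 - <<'E'
from m import *
a,d=snapshot("side"); P=[cloud("side",d,d>0)]
o=get_obs();print(o["time"],o["tool_pos"],o["width"],o["wrist_force"])
for k,z in(("boom_grip",.18),("lens_center",.162)):
    for s in spot_point("side",k)[:1]: print(k,s["score"],onplane("side",s["uv"],z).round(4))
c,R,t=cam("side")
for y in(.30,.17):
    x=R@np.array([.54,y,.19])+t; print(y,x[0]/x[2]*c["fx"]+c["cx"],x[1]/x[2]*c["fy"]+c["cy"])
cv2.imwrite("pics/8.png",cv2.resize(a[230:290,290:370],(800,600),interpolation=cv2.INTER_CUBIC)[:,:,::-1])
E
```

```text
36.45 [0.54480344 0.15912163 0.18722743] 0.022072205717810715 [-0.34570858  3.64878586  4.71559503]
boom_grip 0.87 [0.5431 0.1659 0.18  ]
lens_center 0.65 [0.5483 0.1091 0.162 ]
0.3 326.50625851506913 270.4616888682131
0.17 322.09130793408485 230.02858271921727
```

View pics/8.png

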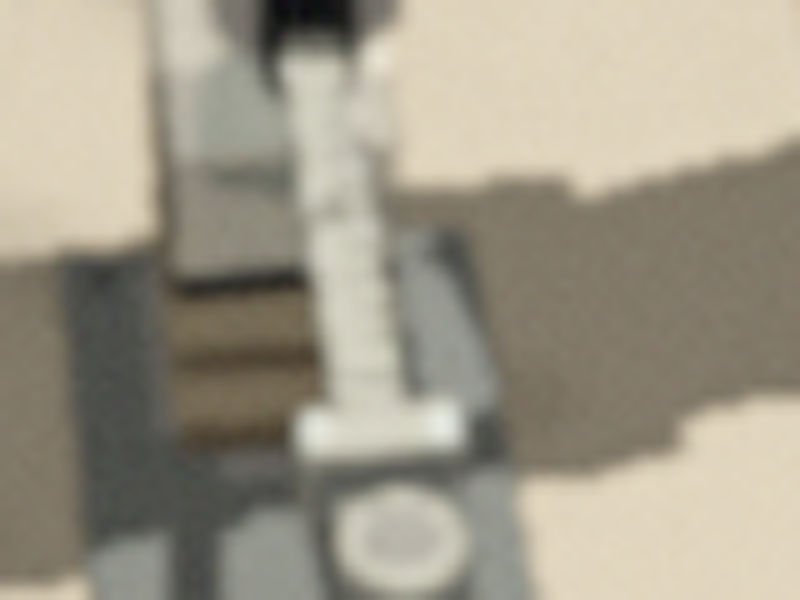

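Request:
move_arm(steps=[0, 0, 0, 0, -0.0012, 0, 0.1, 0, 0, 0, 0, -0.0012, 0, 0.1, 0, 0, 0, 0, -0.0012, 0, 0.1, 0, 0, 0, 0, -0.0012, 0, 0.1, 0, 0, 0, 0, -0.0012, 0, 0.1])

```text
time: 37.05
tool_pos: [0.5448, 0.1581, 0.1872]
ee_rot: [3.14, -0.001, 1.61]
wrist_force: [-0.7, 4.7, 5.5]
width: 0.022
finger_force: 30.0
```

```bash
python3 - <<'E'
from m import *
I=[]
for i in range(10):
    a,d=snapshot("side"); I.append(a.astype(float))
    o=get_obs(); print(o["tool_pos"].round(4) if hasattr(o["tool_pos"],"round") else o["tool_pos"])
m=np.mean(I,0); g=m.mean(2)
cv2.imwrite("pics/9.png",cv2.resize(np.clip((m[228:276,306:346]-60)*1.4,0,255).astype(np.uint8),(500,600),interpolation=cv2.INTER_CUBIC)[:,:,::-1])
# intensity along the bar's axis (averaged), in world y
c,R,t=cam("side")
def px(X):
    x=R@np.array(X)+t; return x[0]/x[2]*c["fx"]+c["cx"],x[1]/x[2]*c["fy"]+c["cy"]
for y in np.arange(.172,.32,.003):
    x=.5393+(.3415-y)*.037
    v=[]
    for dx in(-.004,-.002,0,.002,.004):
        u,w=px([x+dx,y,.187]); v.append(cv2.getRectSubPix(g.astype(np.float32),(1,1),(u,w))[0,0])
    print(round(y,3),np.round(px([x,y,.187]),1),round(float(np.mean(v))))
E
```

```text
[0.5448 0.1581 0.1872]
[0.5448 0.1581 0.1872]
[0.5448 0.1581 0.1873]
[0.5449 0.1581 0.1873]
[0.5448 0.1581 0.1872]
[0.5448 0.1581 0.1872]
[0.5448 0.1581 0.1872]
[0.5448 0.1581 0.1873]
[0.5448 0.1581 0.1872]
[0.5449 0.1581 0.1873]
0.172 [319.8 231.7] 38
0.175 [319.9 232.5] 65
0.178 [320.  233.4] 91
0.181 [320.2 234.2] 114
0.184 [320.3 235.1] 145
0.187 [320.5 235.9] 179
0.19 [320.6 236.8] 193
0.193 [320.7 237.7] 195
0.196 [320.9 238.6] 194
0.199 [321.  239.4] 195
0.202 [321.1 240.3] 196
0.205 [321.3 241.2] 196
0.208 [321.4 242.1] 197
0.211 [321.6 243. ] 197
0.214 [321.7 243.9] 193
0.217 [321.9 244.8] 193
0.22 [322.  245.7] 195
0.223 [322.1 246.6] 196
0.226 [322.3 247.5] 195
0.229 [322.4 248.4] 189
0.232 [322.6 249.4] 178
0.235 [322.7 250.3] 170
0.238 [322.9 251.2] 176
0.241 [323.  252.2] 190
0.244 [323.2 253.1] 197
0.247 [323.3 254. ] 200
0.25 [323.5 255. ] 202
0.253 [323.6 255.9] 200
0.256 [323.8 256.9] 196
0.259 [323.9 257.9] 196
0.262 [324.1 258.8] 198
0.265 [324.2 259.8] 197
0.268 [324.4 260.8] 198
0.271 [324.6 261.8] 198
0.274 [324.7 262.7] 197
0.277 [324.9 263.7] 197
0.28 [325.  264.7] 198
0.283 [325.2 265.7] 195
0.286 [325.3 266.7] 191
0.289 [325.5 267.7] 195
0.292 [325.7 268.7] 198
0.295 [325.8 269.7] 196
0.298 [326.  270.8] 200
0.301 [326.1 271.8] 206
0.304 [326.3 272.8] 207
0.307 [326.5 273.9] 196
0.31 [326.6 274.9] 162
0.313 [326.8 275.9] 115
0.316 [327. 277.] 93
0.319 [327.1 278. ] 116
```

View pics/9.png

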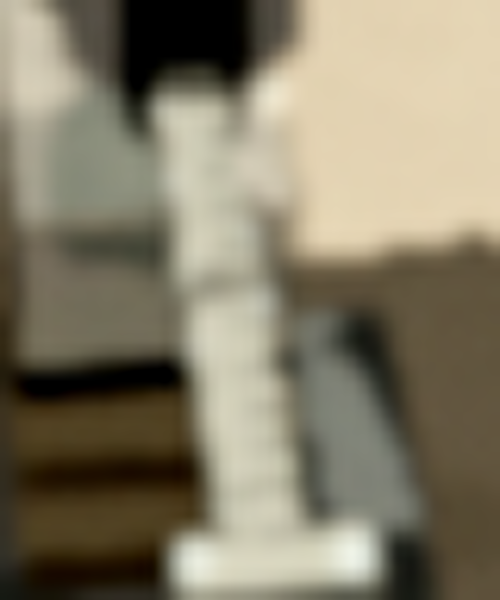

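```bash
python3 -c "
from bench import *
print(close_job())"
```

```text
the job is handed in; nothing more can be done
None
```

The job is handed in after about 38 s: both boxes are stacked on the box on the stand's plate, with edges flush to about 1 mm by my measurements. The lock button is down on its stop, and the gripper holds the boom steady at about 119.7 mm by arm position; the double line itself could not be made out in the pictures.

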